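# Load the sample feeder and close up the row with the sprung feed knob

## Task

Bring the two sample cells that stand loose on the table into the feeder's guide lane, whose loading gap is beside the pusher, so that they stand upright in single file behind the cell already there, and let go of them. Then twist the spring-return feed knob on the sloping console clockwise until it comes up solid, with the whole row pressed against the fence, and release it to spring home, leaving the row closed up against the fence. Do not force the knob once the row is tight, because the clamped fence must not shift, do not tip a cell over, and leave the other things where they are.

Things in the scene. Friction and masses are not known exactly. Their poses are not given: they have to be found in the camera images.
- feeder: Fixed sample feeder. Origin: on the table, middle of the lane; y runs along the lane from pusher to fence, x across it away from the robot. Console: y -210 to -100, x -63 to +70 mm, up to 132 mm high; its panel slopes 35 deg from level, facing the robot (-x) and up. Detector head 95 mm high behind the far rail: x 120 to 270, y -35 to 95 mm, its snout reaching to x 90 mm.
- lane (a point): The feeder's origin and axes. Cells stand on the table between two rails 22 mm high, 10 mm thick, inner faces at x = -20.5 and +20.5 mm. Far rail: y -100 to +90 mm. Near rail: y -25 to +90 mm, so cells enter from the robot's side through the 60 mm gap between near rail and pusher (y -85 to -25 mm).
- knob_grip (a point): Grip point: on the knob's axis, 31 mm above the panel. The knob is a bar 44 mm long (this frame's x), 12 mm thick (y), its top 38 mm above the panel, on a disc 48 mm across and 11 mm high; z points out of the panel along the axis (35 deg from vertical): approach along -z, close along y. At home the bar is 0.6 rad counter-clockwise of the panel's up-slope line.
- knob (a joint): Feed knob, rad: 0 at home, grows clockwise seen from outside the panel, mechanical end 1.5. A spring returns it (0.05 N m at home, 0.15 at 1.2 rad). It drives the pusher 34 mm per rad. With the row tight it comes up solid, between 0.8 and 1.35 rad depending on the fence; about 1 N m more on the knob makes the fence slip.
- pusher: Steel pusher plate, 34 mm wide, 4 to 40 mm above the table, driven along the lane by the knob. Origin: centre of its pushing face at table height; with the knob at home at y = -85 mm in the feeder's frame. Axes as the feeder.
- fence: Adjustable fence that closes the lane, 36 mm wide and 51 mm high, with a cross bar and two thumbscrews; held only by friction (slips at about 35 N). Same origin as fence_face.
- fence_face (a point): Centre of the fence's face towards the cells, at table height (axes as the feeder); at y = 52 to 67 mm in the feeder's frame, differing from start to start.
- cell_lead: Upright cylinder, 36 mm across and 70 mm high (black body, 32 mm steel cap on its top 6 mm), about 0.15 kg. Origin: centre of its underside, z up. Stands in the lane already, a few mm short of the fence.
- cell_a: Upright cylinder, 36 mm across and 70 mm high (black body, 32 mm steel cap on its top 6 mm), about 0.15 kg. Origin: centre of its underside, z up. Stands loose on the table between robot and feeder.
- cell_b: Upright cylinder, 36 mm across and 70 mm high (black body, 32 mm steel cap on its top 6 mm), about 0.15 kg. Origin: centre of its underside, z up. Like cell_a.
- post_base: Bystander, leave it: post base: 52 mm disc foot, 28 mm black post with a side thumbscrew, 50 mm high; no cap, NOT a sample cell.
- driver: Bystander, leave it: screwdriver lying on the table.
- lens_mount: Bystander, leave it: round lens on a post, 117 mm high.
- mirror_mount: Bystander, leave it: square mirror mount on a 60 mm grey pedestal, 130 mm high.
- screw_tray: Bystander, leave it: shallow grey tray 80 x 110 x 22 mm.
- clamp_fork: Bystander, leave it: flat steel clamp 60 x 30 x 18 mm.
- rod: Bystander, leave it: steel rod 100 mm long lying on the table.

How it is judged (in metres and radians):
On the way, in this order (a step that is already met when the one before it is completed fails the run):
1. both loose cells stand in the lane behind the lead cell, let go, with the knob still at home (x of cell_a in the frame of lane between -0.005 and 0.005 m and y of each of cell_a, cell_b, cell_lead in the frame of lane above -0.072 m and y of each of cell_a, cell_b, cell_lead in the frame of fence_face below -0.012 m and angle between each of cell_a, cell_b, cell_lead's own z axis and vertical below 0.1 rad and z of each of cell_a, cell_b, cell_lead in the frame of lane below 0.004 m and x of cell_b in the frame of lane between -0.005 and 0.005 m and x of cell_lead in the frame of lane between -0.005 and 0.005 m and value of joint knob below 0.1 rad and contact force between the fingers and cell_a below 0.1 N and contact force between the fingers and cell_b below 0.1 N), for 0.2 s.
2. the knob is turned until the pusher presses the row against the fence (value of joint knob above 0.5 rad and contact force between cell_lead and fence above 2 N and (contact force between pusher and cell_a above 2 N or contact force between pusher and cell_b above 2 N)), for 0.1 s.
At the end, for the whole second after the job is handed in: All three cells upright (0.1 rad) and still in the lane (within 5 mm of its middle line), the lead cell's axis within 21 mm of the fence face, the other two within 97 mm (18 and 90 when tight); knob home (below 0.08 rad); fence within 3 mm of its setting (x of cell_a in the frame of lane between -0.005 and 0.005 m and y of each of cell_a, cell_b, cell_lead in the frame of lane above -0.072 m and y of cell_a in the frame of fence_face between -0.097 and -0.012 m and angle between each of cell_a, cell_b, cell_lead's own z axis and vertical below 0.1 rad and z of each of cell_a, cell_b, cell_lead in the frame of lane below 0.004 m and x of cell_b in the frame of lane between -0.005 and 0.005 m and y of cell_b in the frame of fence_face between -0.097 and -0.012 m and x of cell_lead in the frame of lane between -0.005 and 0.005 m and y of cell_lead in the frame of fence_face between -0.021 and -0.012 m and value of joint knob below 0.08 rad and distance of fence_face from where it was at the start of the episode below 0.003 m and linear speed of each of cell_a, cell_b, cell_lead below 0.02 m/s); the robot touches nothing.
It fails at once if the fence is forced off its setting (3 mm) (distance of fence_face from where it was at the start of the episode above 0.003 m).
It fails at once if a cell is tipped over (0.6 rad) (angle between any of cell_a, cell_b, cell_lead's own z axis and vertical above 0.6 rad).
It fails at once if a bystander is shifted by more than 20 mm (distance of any of post_base, driver, lens_mount, mirror_mount, screw_tray, clamp_fork, rod from where it was at the start of the episode above 0.02 m).
It also fails if it takes over 72 s, if anything falls off the work surface, if the arm or the gripper's body presses on something with over 40 N, if the wrist force passes 120 N, or if a joint passes its speed limit or range.

## Robot

A 6-joint arm with a two-finger parallel gripper is mounted at the origin on the work surface. World frame = base frame: x ahead of the robot, y to its left, z up, the work surface at z = 0. Lengths are in mm, angles in rad, forces in N, time in s.
With the tool pointing down it reaches from about 350 to 975 mm from the base axis. Payload 7.1 kg.
Tool frame: the origin (TCP) lies at the very end of the fingers, on their centre line; the grasp point (between the pads) lies 19 mm behind it (ctrl.pinch_z is the distance from the TCP to the grasp point, in mm); z points along the fingers, y is the direction in which the jaws open and shut (so a half turn about z gives the same grasp; the last joint's range is limited). The gripper opens to 88 mm and grips with 3 to 60 N. Pads are 20 mm wide; open, the fingers measure 115 mm over their backs; the gripper's body (75 mm by 178 mm) begins 61 mm behind the grasp point.
Start: joints at [1.158, 0.423, 1.63, -0, 1.089, -0.019], TCP at [239.78, 577.157, 222.675] pointing down, gripper open.
Joint ranges: [-3, 3], [-0.9, 2.11], [0.09, 2.58], [-1.31, 4.45], [0.11, 2.69], [-2.54, 2.54]. Speed limits (rad/s): [2.39, 2.39, 3.01, 3.14, 3.14, 3.14].

## Interface

Orientations are given as a rotation vector (axis times angle).
In Python, from workcell import ctrl gives the robot as it stands.
- The arm moves only by the shell command python3 -m inch 'ROWS' [OPENING]. ROWS is JSON, a list of rows, each an object with "xyz": the shift along the tool's x, y, z in cm, a list of three; "spin": the turn about the tool's z in degrees. A call has 1 to 20 rows; each row is the pose to reach, as a shift and turn from the pose measured when the call began, along the tool's axes at that moment; what a row does not reach only later rows make up. A row lasts 1/10 s, in which the tool goes at most 50 mm and 8.59 degrees, less where a joint would pass 70% of its speed; a pose out of reach is approached as far as the arm can. A call with a gripper value outside its range is refused whole. OPENING is the closure, from 0 (fully open) to 1 (shut), set as the call begins (- or left out, the last holds). The fingers move at their own pace and stop on an object; the grip force is fixed at half the most. Time passes only in rows, so rows that repeat a pose let the fingers close. It gives the time, the measured TCP pose, the force and the opening at its end, in the units of the state.
- ctrl.get_obs(): the state, without advancing time (a new reading comes with each control period).
- ctrl.get_image(name): name is "scene" or "top"; returns the picture (480x640x3 uint8, red, green, blue); there is no depth.
- ctrl.camera_info(name): a dict with "camera_matrix" (3x3 intrinsics, pixels), "R" (3x3) and "t" (3): a world point X has camera coordinates R X + t. Camera axes: x right, y down, z forward; pixel columns grow to the right and rows downward; lengths in mm; the calibration is good to about 2 mm. A picture is of the moment at which its call begins. camera_info takes no time and is no camera call.
- ctrl.close_job(): hands the job in, once; it reports no verdict.
The state is a dict: "t": time; "qpos": joint angles; "qvel": joint speeds; "joint_torque": joint torques, N m; "ee_pos": TCP position; "orientation": TCP orientation; "ft_force": force on the tool from outside, world axes, zero at the start; "moment": the same for the moment, N m; "width": finger opening in mm.
Only numpy, scipy, OpenCV 4.12 (cv2) and the standard library are available. Lean on these libraries where they do the work, as an engineer would, in place of code of your own. Each camera call takes 0.05 s, during which the arm holds its last target. There are 200 camera calls.

## Working session

There is one attempt and no reset: what is moved stays moved. The work goes in short steps, Python scripts to look and compute and a shell command to move; the robot and the scene stay as the last step left them, time stands still between calls to the robot, and variables do not carry over. Pictures are saved under pics/ and viewed, about 8 in all and at most 12, crops included, and the job is handed in when it is done.

```bash
ls; mkdir -p pics
python3 - <<'E'
from workcell import ctrl
import cv2
for n in("scene","top"):
    cv2.imwrite(f"pics/{n}0.png",ctrl.get_image(n)[...,::-1]); i=ctrl.camera_info(n); print(n,i)
print(ctrl.get_obs(),ctrl.pinch_z)
E
```

```text
pics
scene {'camera_matrix': array([[461.27266892,   0.        , 325.26207977],
       [  0.        , 461.27266892, 232.12623317],
       [  0.        ,   0.        ,   1.        ]]), 'R': array([[-0.66326712,  0.74814776,  0.01875248],
       [ 0.55717263,  0.5103776 , -0.65503692],
       [-0.49963525, -0.42401608, -0.75536414]]), 't': array([ 362.89808018, -217.25131699, 1206.65243823])}
top {'camera_matrix': array([[543.11688214,   0.        , 325.95386655],
       [  0.        , 543.11688214, 242.89476772],
       [  0.        ,   0.        ,   1.        ]]), 'R': array([[ 0.02757116, -0.99959532,  0.00700254],
       [-0.99175254, -0.02823065, -0.12501975],
       [ 0.12516685, -0.00349784, -0.99212954]]), 't': array([ -44.29961969,  544.95745685, 1138.15606036])}
{'t': 0.1, 'qpos': array([ 1.15800366e+00,  4.23753140e-01,  1.63059187e+00, -6.81004815e-06,
        1.08855497e+00, -1.90316462e-02]), 'qvel': array([ 1.13215596e-03, -1.77242483e-03, -1.44263007e-03,  1.85078031e-05,
        2.40688553e-03, -3.57371920e-04]), 'joint_torque': array([-3.23135791e-04, -5.45619392e+01, -2.74323606e+01,  6.44279947e-02,
        1.87827501e-02,  3.44116458e-06]), 'ee_pos': array([239.59443616, 576.73353586, 221.994986  ]), 'orientation': array([-6.14471651e-01, -3.08063342e+00,  2.00771327e-03]), 'ft_force': array([-0.92033243, -0.33909184,  0.06066948]), 'moment': array([-0.03156845, -0.01607003,  0.01657295]), 'width': 87.99110814597653} 18.700000000000003
```

View pics/top0.png

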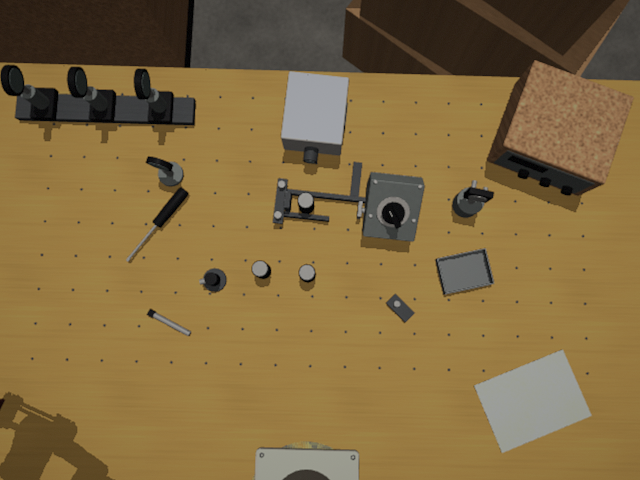

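View pics/scene0.png

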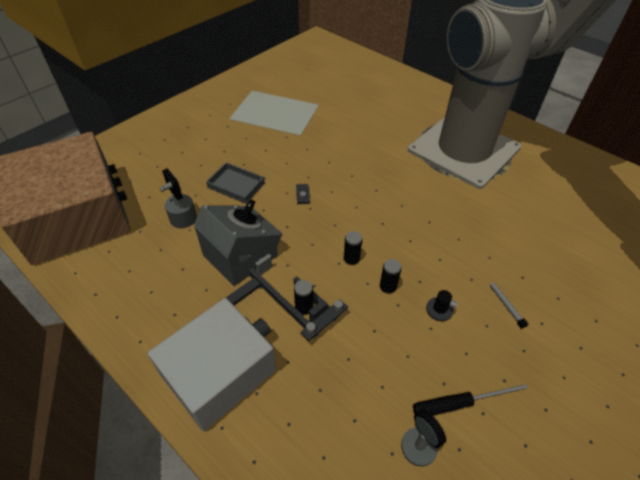

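The top view shows the lead cell near (306,203), loose cells at (261,269) and (307,273), the knob at (394,213) and the fence at about (282,200). I'll enlarge the area to measure more closely.

```bash
cat > h.py <<'E'
import numpy as np, cv2
from workcell import ctrl
def ray(n,u,v,z):
    i=ctrl.camera_info(n);K,R,t=i["camera_matrix"],i["R"],i["t"]
    C=-R.T@t; d=R.T@np.linalg.inv(K)@[u,v,1]; return C+d*(z-C[2])/d[2]
def proj(n,X):
    i=ctrl.camera_info(n); p=i["camera_matrix"]@(i["R"]@np.asarray(X,float)+i["t"]); return p[:2]/p[2]
def crop(n,img,x0,y0,x1,y1,s,f):
    c=cv2.resize(img[y0:y1,x0:x1,::-1],None,fx=s,fy=s,interpolation=cv2.INTER_CUBIC)
    c=cv2.convertScaleAbs(c,alpha=1.6,beta=15)
    for x in range(x0,x1):
        if x%10==0: cv2.line(c,((x-x0)*s,0),((x-x0)*s,6 if x%50 else 14),(0,255,0),1); 
        if x%20==0: cv2.putText(c,str(x),((x-x0)*s,24),0,.35,(0,255,0),1)
    for y in range(y0,y1):
        if y%10==0: cv2.line(c,(0,(y-y0)*s),(8,(y-y0)*s),(0,255,0),1); cv2.putText(c,str(y),(10,(y-y0)*s+4),0,.35,(0,255,0),1)
    cv2.imwrite(f,c)
E
python3 - <<'E'
from h import *
im=cv2.imread("pics/top0.png")[...,::-1]
crop("top",im,245,155,435,295,4,"pics/c1.png")
im=cv2.imread("pics/scene0.png")[...,::-1]
crop("scene",im,190,190,410,345,3,"pics/c2.png")
E
```

```text
(no output)
```

View pics/c1.png

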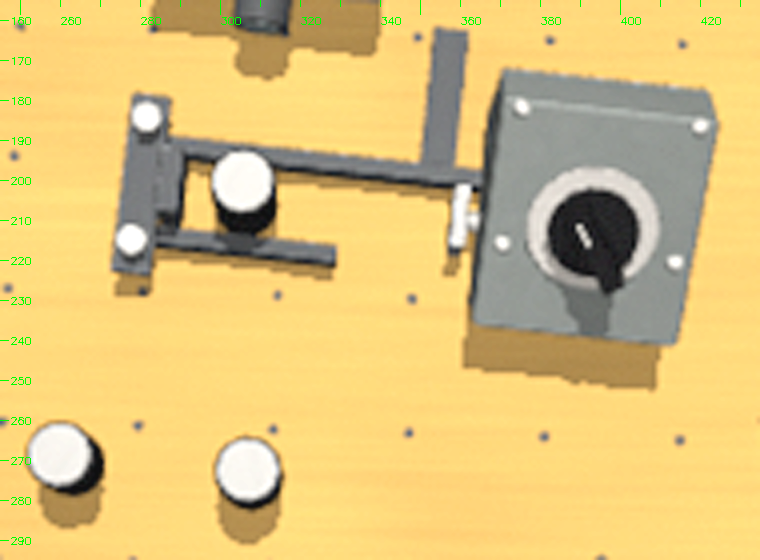

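View pics/c2.png

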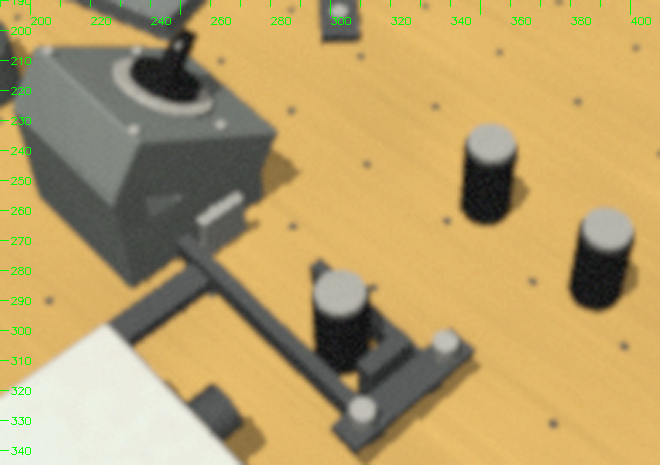

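The crops show the fence at the left with its thumbscrews, and the lead cell's cap at top px ≈(305,200). The loose caps are at ≈(260,269) and (307,273), the pusher's white top edge at ≈(358,209), and the knob's dial ring at ≈(393,212). I'll fit the feeder pose from edges and triangulate the caps and knob.

```bash
cat > fit.py <<'E'
from h import *
from scipy.optimize import least_squares
T=lambda u,v:np.array([245+u/4,155+v/4])-0.4
S=lambda u,v:np.array([190+u/3,190+v/3])-0.33
def tri(a,b):
    return least_squares(lambda X:np.r_[proj("top",X)-a,proj("scene",X)-b],[600,0,50]).x
ring=tri(T(593,228),S(163,86)); print("ring",ring)
for n,a,b in(("lead",(241,182),(340,293)),("c1",(60,455),(605,229)),("c2",(248,471),(491,144))):
    X=tri(T(*a),S(*b)); print(n,"tri",X.round(1),"top@70",ray("top",*T(*a),70).round(1),"scene@70",ray("scene",*S(*b),70).round(1))
def F(p,X):
    c,s=np.cos(p[2]),np.sin(p[2]); return np.array([p[0]+c*X[0]-s*X[1],p[1]+s*X[0]+c*X[1],X[2]])
pts=lambda p:[("top",T(455,185),(17,-85,40)),("top",T(448,248),(-17,-85,40)),("top",T(335,245),(-20.5,-25,22)),
 ("scene",S(135,287),(70,-100,0)),("scene",S(277,132),(-63,-100,p[3])),("top",T(472,323),(-63,-100,p[3])),("top",T(677,343),(-63,-210,p[3])),("scene",S(262,200),(-63,-100,0))]
lines=[((185,137),30.5),((480,172),30.5),((180,232),-20.5)]
def res(p):
    r=[]
    for n,q,X in pts(p): r+=list(proj(n,F(p,X))-q)
    for q,x in lines:
        W=ray("top",*T(*q),22); c,s=np.cos(p[2]),np.sin(p[2]); r.append((c*(W[0]-p[0])+s*(W[1]-p[1])-x)/2)
    return np.array(r)
f=least_squares(res,[620,0,0,40],loss="soft_l1"); p=f.x
if __name__=="__main__":
    print(p.round(4)); print(res(p).round(1))
    c,s=np.cos(p[2]),np.sin(p[2]); R=np.array([[c,-s,0],[s,c,0],[0,0,1]])
    loc=lambda W:(R.T@(np.array(W)-[p[0],p[1],0])).round(1)
    print("ring local",loc(ring))
    for q in((241,182),(60,455),(248,471)): print(loc(ray("top",*T(*q),70)))
E
python3 fit.py
```

```text
ring [ 605.93656759 -163.67567455   97.54337191]
lead tri [631.4  18.7  68.1] top@70 [631.3  18.2  70. ] scene@70 [632.1  20.   70. ]
c1 tri [484.2 108.2  67.3] top@70 [484.3 107.5  70. ] scene@70 [485.9 109.5  70. ]
c2 tri [478.4  10.5  66.8] top@70 [478.7   9.6  70. ] scene@70 [480.1  12.7  70. ]
[ 6.292701e+02 -1.014240e+01 -6.720000e-02  5.801860e+01]
[-0.3 -0.6  0.1 -1.   0.5  0.2 -1.8  2.6  0.4 -0.2 -0.2  0.8  0.2  0.7
  6.8 -4.9  0.8 -1.2 -0.3]
ring local [ -13.  -154.8   97.5]
[ 0.1 28.4 70. ]
[-152.6  107.6   70. ]
[-151.6    9.6   70. ]
```

```bash
cat > go.py <<'E'
import sys
from h import *
from scipy.spatial.transform import Rotation as Ro
def go(xyz,head=None):
    o=ctrl.get_obs(); R=Ro.from_rotvec(o["orientation"]).as_matrix(); d=R.T@(np.array(xyz)-o["ee_pos"])/10
    h=np.degrees(np.arctan2(R[1,1],R[0,1]))
    print("t",round(o["t"],2),"pos",o["ee_pos"].round(1),"head",h.round(2),"zax",R[:,2].round(3),"F",o["ft_force"].round(1),"w",round(o["width"],1),"q",o["qpos"].round(2))
    print(" shift cm",d.round(2),"spin",None if head is None else round(h-head,2))
def lane(x,y,z,L=(629.3,-10.1,-0.0672)):
    c,s=np.cos(L[2]),np.sin(L[2]); return np.array([L[0]+c*x-s*y,L[1]+s*x+c*y,z])
if __name__=="__main__":
    a=[float(v) for v in sys.argv[2:]]
    go(lane(*a[:3]) if sys.argv[1]=="l" else a[:3],a[3] if len(a)>3 else None)
E
python3 go.py w 479 10.7 110 -3.85
```

```text
t 0.1 pos [239.6 576.7 222. ] head 67.44 zax [-0.001 -0.001 -1.   ] F [-0.9 -0.3  0.1] w 88.0 q [ 1.16  0.42  1.63 -0.    1.09 -0.02]
 shift cm [-43.83 -43.07  11.25] spin 71.29
```

```bash
python3 -m inch '[{"xyz":[-43.8,-43.1,11],"spin":71.3},{"xyz":[-43.8,-43.1,11],"spin":71.3},{"xyz":[-43.8,-43.1,11],"spin":71.3},{"xyz":[-43.8,-43.1,11],"spin":71.3},{"xyz":[-43.8,-43.1,11],"spin":71.3},{"xyz":[-43.8,-43.1,11],"spin":71.3},{"xyz":[-43.8,-43.1,11],"spin":71.3},{"xyz":[-43.8,-43.1,11],"spin":71.3},{"xyz":[-43.8,-43.1,11],"spin":71.3},{"xyz":[-43.8,-43.1,11],"spin":71.3},{"xyz":[-43.8,-43.1,11],"spin":71.3},{"xyz":[-43.8,-43.1,11],"spin":71.3},{"xyz":[-43.8,-43.1,11],"spin":71.3},{"xyz":[-43.8,-43.1,11],"spin":71.3},{"xyz":[-43.8,-43.1,11],"spin":71.3},{"xyz":[-43.8,-43.1,11],"spin":71.3},{"xyz":[-43.8,-43.1,11],"spin":71.3},{"xyz":[-43.8,-43.1,11],"spin":71.3}]' 0; python3 go.py w 479 10.7 31 -3.85
```

```text
t: 1.9
ee_pos: [478.4, 11.5, 112.8]
orientation: [2.293, 2.147, -0.002]
ft_force: [-0.1, -0.5, 0.3]
width: 87.9
t 1.9 pos [478.4  11.5 112.8] head -3.76 zax [-0.    -0.001 -1.   ] F [-0.1 -0.5  0.3] w 87.9 q [-0.    0.38  2.02 -0.    0.73  0.07]
 shift cm [-0.07  0.07  8.18] spin 0.09
```

```bash
python3 -m inch '[{"xyz":[-0.1,0.1,4]},{"xyz":[-0.1,0.1,7]},{"xyz":[-0.1,0.1,8.2]},{"xyz":[-0.1,0.1,8.2]},{"xyz":[-0.1,0.1,8.2]}]' 0; python3 -m inch '[{"xyz":[0,0,0]},{"xyz":[0,0,0]},{"xyz":[0,0,0]},{"xyz":[0,0,0]},{"xyz":[0,0,0]},{"xyz":[0,0,0]},{"xyz":[0,0,0]},{"xyz":[0,0,0]},{"xyz":[0,0,0]},{"xyz":[0,0,0]}]' 1;  python3 go.py w 479 10.7 125 -3.85
```

```text
t 1.9 pos [478.4  11.5 112.8] head -3.76 zax [-0.    -0.001 -1.   ] F [-0.1 -0.5  0.3] w 87.9 q [-0.    0.38  2.02 -0.    0.73  0.07]
 shift cm [-0.08  0.06 -1.22] spin 0.09$[0]: bad value
$[0]: bad value
```

Every row needs a spin value, so I'll resend with it.

```bash
python3 -m inch '[{"xyz":[-0.1,0.1,4],"spin":0},{"xyz":[-0.1,0.1,7],"spin":0},{"xyz":[-0.1,0.1,8.2],"spin":0},{"xyz":[-0.1,0.1,8.2],"spin":0},{"xyz":[-0.1,0.1,8.2],"spin":0}]' 0; python3 -m inch '[{"xyz":[0,0,0],"spin":0},{"xyz":[0,0,0],"spin":0},{"xyz":[0,0,0],"spin":0},{"xyz":[0,0,0],"spin":0},{"xyz":[0,0,0],"spin":0},{"xyz":[0,0,0],"spin":0},{"xyz":[0,0,0],"spin":0},{"xyz":[0,0,0],"spin":0}]' 1;  python3 go.py w 479 10.7 135 -3.85
```

```text
t: 2.4
ee_pos: [479.7, 10.6, 31.4]
orientation: [2.292, 2.147, -0.001]
ft_force: [0.0, -0.5, -0.8]
width: 87.8
t: 3.2
ee_pos: [479.4, 10.6, 31.3]
orientation: [2.292, 2.147, -0.002]
ft_force: [-0.3, -0.2, 1.8]
width: 35.2
t 3.2 pos [479.4  10.6  31.3] head -3.74 zax [-0.001 -0.001 -1.   ] F [-0.3 -0.2  1.8] w 35.2 q [-0.    0.54  2.05 -0.    0.55  0.07]
 shift cm [ -0.    -0.05 -10.37] spin 0.11
```

```bash
python3 -m inch '[{"xyz":[0,0,-4],"spin":0},{"xyz":[0,0,-8.5],"spin":0},{"xyz":[0,0,-8.5],"spin":0}]' 1;  python3 go.py l 0 -12 115 -3.85
```

```text
t: 3.5
ee_pos: [482.9, 10.7, 120.6]
orientation: [2.288, 2.143, 0.008]
ft_force: [0.3, 0.3, -1.5]
width: 35.7
t 3.5 pos [482.9  10.7 120.6] head -3.74 zax [ 0.008 -0.001 -1.   ] F [ 0.3  0.3 -1.5] w 35.7 q [-0.    0.37  2.02 -0.    0.75  0.06]
 shift cm [-2.32 14.74  0.69] spin 0.11
```

```bash
python3 -m inch '[{"xyz":[-1,5,0],"spin":0},{"xyz":[-2,10,0],"spin":0},{"xyz":[-2.3,13,0],"spin":0},{"xyz":[-2.3,14.7,0],"spin":0},{"xyz":[-2.3,14.7,0],"spin":0},{"xyz":[-2.3,14.7,0],"spin":0},{"xyz":[-2.3,14.7,0],"spin":0}]' 1;  python3 go.py l 0 -12 60 -3.85
python3 - <<'E'
from h import *
im=ctrl.get_image("top"); crop("top",im,255,170,385,270,6,"pics/c3.png")
E
```

```text
t: 4.2
ee_pos: [626.2, -21.6, 120.9]
orientation: [2.289, 2.145, 0.005]
ft_force: [1.1, -0.3, -0.8]
width: 35.6
t 4.2 pos [626.2 -21.6 120.9] head -3.73 zax [ 0.006 -0.001 -1.   ] F [ 1.1 -0.3 -0.8] w 35.6 q [-0.05  0.55  1.69 -0.    0.89  0.01]
 shift cm [-0.03  0.2   6.09] spin 0.12
```

View pics/c3.png

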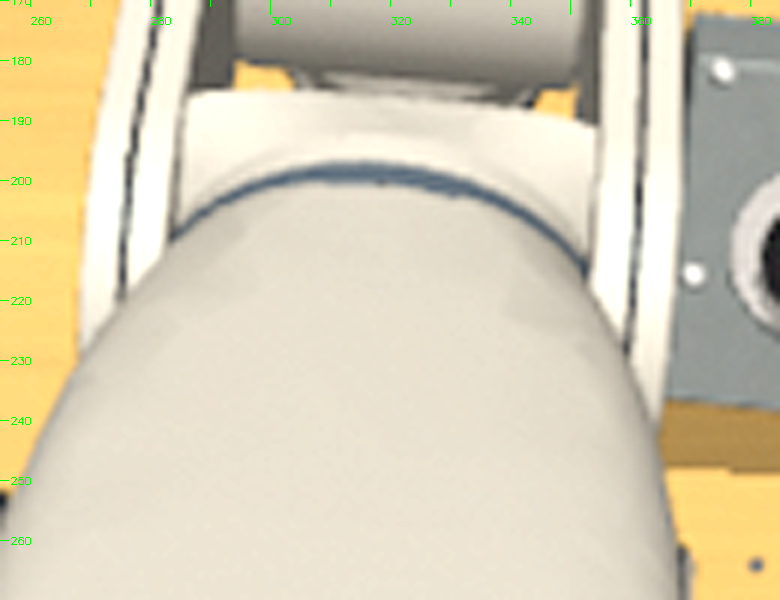

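The arm hides the lane from above, so I'll lower the cell until it is just over the rails and check in the scene view.

```bash
python3 -m inch '[{"xyz":[0,0.3,4],"spin":0.1},{"xyz":[0,0.3,6],"spin":0.1},{"xyz":[0,0.3,6],"spin":0.1},{"xyz":[0,0.3,6],"spin":0.1}]' 1;  python3 go.py l 0 -12 31.3 -3.85
python3 - <<'E'
from h import *
im=ctrl.get_image("scene"); crop("scene",im,230,210,360,320,5,"pics/c4.png")
E
```

```text
t: 4.65
ee_pos: [629.4, -21.7, 61.6]
orientation: [2.291, 2.143, 0.005]
ft_force: [0.5, 1.5, -1.0]
width: 35.7
t 4.65 pos [629.4 -21.7  61.6] head -3.82 zax [ 0.006 -0.001 -1.   ] F [ 0.5  1.5 -1. ] w 35.7 q [-0.05  0.64  1.71 -0.    0.79  0.01]
 shift cm [-0.04 -0.1   3.03] spin 0.03
```

View pics/c4.png

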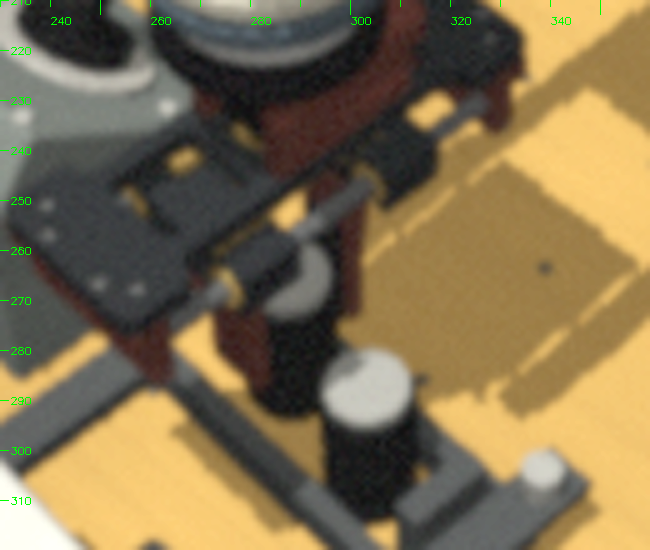

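The held cell hovers right behind the lead cell, over the lane. I'll lower it and watch the force.

```bash
python3 -m inch '[{"xyz":[0,-0.05,0.8],"spin":0},{"xyz":[0,-0.05,1.5],"spin":0},{"xyz":[0,-0.05,2.2],"spin":0},{"xyz":[0,-0.05,2.2],"spin":0}]' 1;  python3 go.py l 0 -12 31.3 -3.85
```

```text
t: 5.1
ee_pos: [631.4, -21.8, 44.7]
orientation: [2.288, 2.141, 0.011]
ft_force: [-10.3, 1.4, 31.7]
width: 35.6
t 5.1 pos [631.4 -21.8  44.7] head -3.81 zax [ 0.011 -0.001 -1.   ] F [-10.3   1.4  31.7] w 35.6 q [-0.05  0.66  1.71 -0.    0.76  0.01]
 shift cm [-0.05 -0.3   1.34] spin 0.04
```

It hit something, with 32 N upward and −10 N in x, probably the far rail. I'll back up and look.

```bash
python3 -m inch '[{"xyz":[0,-0.2,-1],"spin":0},{"xyz":[0,-0.3,-2],"spin":0},{"xyz":[0,-0.3,-2.5],"spin":0},{"xyz":[0,-0.3,-2.5],"spin":0},{"xyz":[0,-0.3,-2.5],"spin":0}]' 1;  python3 go.py l 0 -12 31.3 -3.85
python3 - <<'E'
from h import *
im=ctrl.get_image("scene"); crop("scene",im,240,230,340,310,7,"pics/c5.png")
E
```

```text
t: 5.6
ee_pos: [628.0, -21.5, 69.4]
orientation: [2.288, 2.141, 0.011]
ft_force: [-0.8, -0.2, -2.4]
width: 35.5
t 5.6 pos [628.  -21.5  69.4] head -3.81 zax [ 0.011 -0.001 -1.   ] F [-0.8 -0.2 -2.4] w 35.5 q [-0.05  0.62  1.71 -0.    0.8   0.01]
 shift cm [-0.05  0.02  3.81] spin 0.04
```

View pics/c5.png

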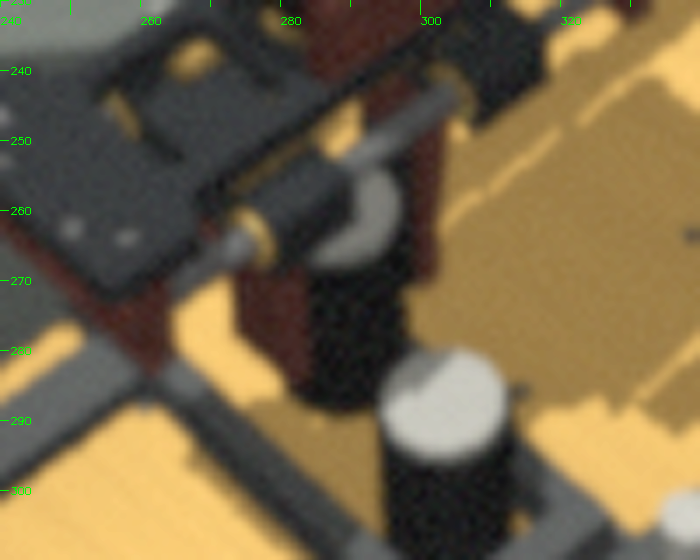

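Run:
```python
from h import *
a=np.linspace(0,6.283,90)
for zb in (36,38,42,46,50,54):
    r=np.array([proj("scene",(628+18*np.cos(t),-21.5+18*np.sin(t),zb)) for t in a])
    c=np.array([proj("scene",(628+16*np.cos(t),-21.5+16*np.sin(t),zb+64)) for t in a])
    print(zb,"body bottom row",r[:,1].max().round(1),"cols",r[:,0].min().round(1),r[:,0].max().round(1),"cap lower row",c[:,1].max().round(1),"cap cols",c[:,0].max().round(1))
c5=[proj("scene",(631.3+16*np.cos(t),18.2+16*np.sin(t),64)) for t in a]; c5=np.array(c5); print("lead cap low row, right col",c5[:,1].max(),c5[:,0].max())
```

```text
36 body bottom row 291.8 cols 279.3 298.4 cap lower row 270.7 cap cols 296.3
38 body bottom row 291.2 cols 279.3 298.3 cap lower row 270.0 cap cols 296.3
42 body bottom row 290.0 cols 279.2 298.3 cap lower row 268.7 cap cols 296.2
46 body bottom row 288.8 cols 279.0 298.2 cap lower row 267.3 cap cols 296.2
50 body bottom row 287.6 cols 278.9 298.2 cap lower row 266.0 cap cols 296.1
54 body bottom row 286.4 cols 278.8 298.1 cap lower row 264.6 cap cols 296.0
lead cap low row, right col 295.8564087299297 311.4540882708712
```

The cell slid about 6 mm up in the grip and is still upright. The tool had drifted to about +2.9 mm in lane x and caught the far rail. I'll descend in smaller steps, correcting x each time.

```bash
python3 -m inch '[{"xyz":[0,0.05,0.6],"spin":0},{"xyz":[0,0.05,1.2],"spin":0},{"xyz":[0,0.05,1.7],"spin":0},{"xyz":[0,0.05,1.7],"spin":0},{"xyz":[0,0.05,1.7],"spin":0},{"xyz":[0,0.05,1.7],"spin":0}]' 1;  python3 go.py l 0 -12 25.5 -3.85
```

```text
t: 6.25
ee_pos: [628.6, -21.6, 52.2]
orientation: [2.288, 2.141, 0.01]
ft_force: [0.1, -0.0, -1.1]
width: 35.5
t 6.25 pos [628.6 -21.6  52.2] head -3.81 zax [ 0.01  -0.001 -1.   ] F [ 0.1 -0.  -1.1] w 35.5 q [-0.05  0.65  1.71 -0.    0.77  0.01]
 shift cm [-0.05 -0.03  2.67] spin 0.04
```

```bash
python3 -m inch '[{"xyz":[0,-0.02,0.3],"spin":0},{"xyz":[0,-0.02,0.6],"spin":0},{"xyz":[0,-0.02,0.9],"spin":0},{"xyz":[0,-0.02,1.2],"spin":0},{"xyz":[0,-0.02,1.2],"spin":0},{"xyz":[0,-0.02,1.2],"spin":0}]' 1;  python3 go.py l 0 -12 25.5 -3.85
```

```text
t: 6.85
ee_pos: [628.4, -21.6, 40.0]
orientation: [2.288, 2.141, 0.01]
ft_force: [0.7, 0.8, -2.1]
width: 35.8
t 6.85 pos [628.4 -21.6  40. ] head -3.82 zax [ 0.01  -0.001 -1.   ] F [ 0.7  0.8 -2.1] w 35.8 q [-0.05  0.67  1.72 -0.    0.75  0.01]
 shift cm [-0.04 -0.    1.45] spin 0.03
```

It is now between the rails with no contact force. I'll lower it until it touches.

```bash
python3 -m inch '[{"xyz":[0,0,0.4],"spin":0},{"xyz":[0,0,0.8],"spin":0},{"xyz":[0,0,1.1],"spin":0},{"xyz":[0,0,1.25],"spin":0},{"xyz":[0,0,1.25],"spin":0},{"xyz":[0,0,1.25],"spin":0}]' 1;  python3 go.py l 0 -12 25.5 -3.85
```

```text
t: 7.45
ee_pos: [628.6, -21.6, 27.5]
orientation: [2.288, 2.141, 0.01]
ft_force: [-0.5, 0.3, -0.4]
width: 35.7
t 7.45 pos [628.6 -21.6  27.5] head -3.81 zax [ 0.01  -0.001 -1.   ] F [-0.5  0.3 -0.4] w 35.7 q [-0.05  0.69  1.72 -0.    0.73  0.01]
 shift cm [-0.05 -0.01  0.2 ] spin 0.04
```

```bash
python3 -m inch '[{"xyz":[0,0,0.1],"spin":0},{"xyz":[0,0,0.2],"spin":0},{"xyz":[0,0,0.2],"spin":0}]' 1;  python3 go.py l 0 -12 25.5 -3.85
```

```text
t: 7.75
ee_pos: [628.5, -21.6, 25.4]
orientation: [2.289, 2.141, 0.01]
ft_force: [-0.7, -0.2, -0.7]
width: 35.4
t 7.75 pos [628.5 -21.6  25.4] head -3.81 zax [ 0.01  -0.001 -1.   ] F [-0.7 -0.2 -0.7] w 35.4 q [-0.05  0.69  1.72 -0.    0.72  0.01]
 shift cm [-0.05  0.   -0.01] spin 0.04
```

```bash
python3 -m inch '[{"xyz":[0,0,0],"spin":0},{"xyz":[0,0,0],"spin":0},{"xyz":[0,0,0],"spin":0},{"xyz":[0,0,0],"spin":0},{"xyz":[0,0,-3],"spin":0},{"xyz":[0,0,-7],"spin":0},{"xyz":[0,0,-9],"spin":0},{"xyz":[0,0,-9],"spin":0}]' 0.3;  python3 go.py w 484.8 108 115 -3.85
```

```text
t: 8.55
ee_pos: [630.0, -21.6, 118.9]
orientation: [2.285, 2.138, 0.017]
ft_force: [0.3, -0.3, -0.2]
width: 61.9
t 8.55 pos [630.  -21.6 118.9] head -3.81 zax [ 0.016 -0.002 -1.   ] F [ 0.3 -0.3 -0.2] w 61.9 q [-0.05  0.55  1.69 -0.    0.88  0.01]
 shift cm [ 11.97 -15.35   0.13] spin 0.04
```

```bash
python3 -m inch '[{"xyz":[3,-4,0],"spin":0},{"xyz":[6,-8,0],"spin":0},{"xyz":[9,-12,0],"spin":0},{"xyz":[12,-15.3,0],"spin":0},{"xyz":[12,-15.3,0],"spin":0},{"xyz":[12,-15.3,0],"spin":0},{"xyz":[12,-15.3,0],"spin":0},{"xyz":[12,-15.3,0],"spin":0}]' 0;  python3 go.py w 484.8 108 31 -3.85
python3 - <<'E'
from h import *
im=ctrl.get_image("top"); crop("top",im,255,160,385,250,6,"pics/c6.png")
E
```

```text
t: 9.35
ee_pos: [486.3, 107.6, 116.1]
orientation: [2.286, 2.136, 0.017]
ft_force: [-0.6, 0.2, -0.1]
width: 87.8
t 9.35 pos [486.3 107.6 116.1] head -3.89 zax [ 0.016 -0.002 -1.   ] F [-0.6  0.2 -0.1] w 87.8 q [ 0.2   0.4   1.99 -0.01  0.74  0.27]
 shift cm [ 0.04 -0.29  8.5 ] spin -0.04
```

View pics/c6.png

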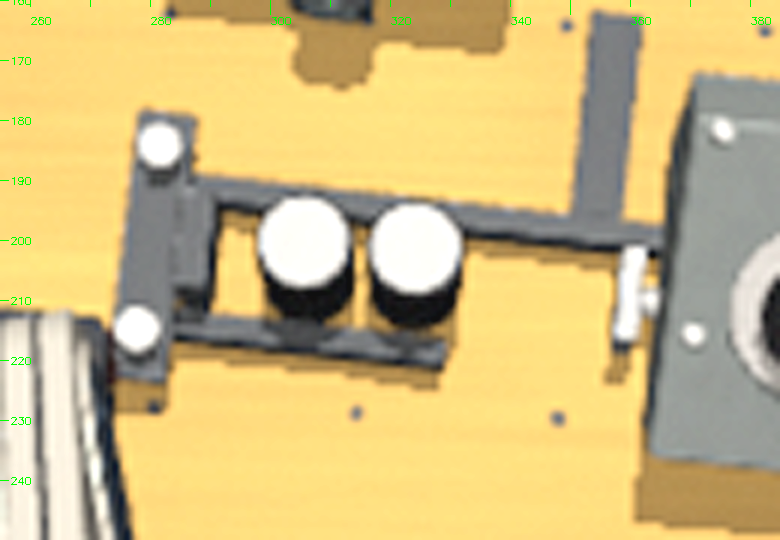

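The first cell stands upright beside the lead cell, with caps at (304,200) and (323,201), and the gap behind it is free. Now the second cell.

```bash
python3 -m inch '[{"xyz":[0,-0.3,4],"spin":0},{"xyz":[0,-0.3,7],"spin":0},{"xyz":[0,-0.3,8.4],"spin":0},{"xyz":[0,-0.3,8.4],"spin":0},{"xyz":[0,-0.3,8.4],"spin":0},{"xyz":[0,-0.3,8.4],"spin":0}]' 0; python3 -m inch '[{"xyz":[0,0,0],"spin":0},{"xyz":[0,0,0],"spin":0},{"xyz":[0,0,0],"spin":0},{"xyz":[0,0,0],"spin":0},{"xyz":[0,0,0],"spin":0},{"xyz":[0,0,0],"spin":0},{"xyz":[0,0,0],"spin":0}]' 1;  python3 -m inch '[{"xyz":[0,0,-2],"spin":0},{"xyz":[0,0,-5],"spin":0},{"xyz":[0,0,-8],"spin":0},{"xyz":[0,0,-8.5],"spin":0},{"xyz":[0,0,-8.5],"spin":0},{"xyz":[0,0,-8.5],"spin":0}]' 1; python3 go.py l 0 -52 115 -3.85
```

```text
t: 10.0
ee_pos: [485.7, 107.7, 33.2]
orientation: [2.286, 2.135, 0.02]
ft_force: [0.5, -0.4, 0.1]
width: 87.9
t: 10.7
ee_pos: [485.0, 107.6, 33.1]
orientation: [2.287, 2.136, 0.018]
ft_force: [-5.4, -0.1, 9.4]
width: 35.6
t: 11.3
ee_pos: [482.7, 107.6, 117.0]
orientation: [2.287, 2.136, 0.016]
ft_force: [-0.4, 0.2, -3.1]
width: 35.5
t 11.3 pos [482.7 107.6 117. ] head -3.91 zax [ 0.015 -0.002 -1.   ] F [-0.4  0.2 -3.1] w 35.5 q [ 0.2   0.39  2.   -0.01  0.74  0.27]
 shift cm [-15.94  15.43   0.45] spin -0.06
```

```bash
python3 -m inch '[{"xyz":[-4,4,0],"spin":0},{"xyz":[-8,8,0],"spin":0},{"xyz":[-12,12,0],"spin":0},{"xyz":[-15,14.5,0],"spin":0},{"xyz":[-15.9,15.4,0],"spin":0},{"xyz":[-15.9,15.4,0],"spin":0},{"xyz":[-15.9,15.4,0],"spin":0},{"xyz":[-15.9,15.4,0],"spin":0},{"xyz":[-15.9,15.4,0],"spin":0}]' 1;  python3 go.py l 0 -52 60 -3.85
```

```text
t: 12.2
ee_pos: [624.4, -60.4, 119.0]
orientation: [2.287, 2.139, 0.014]
ft_force: [-1.2, -0.5, -2.8]
width: 35.2
t 12.2 pos [624.4 -60.4 119. ] head -3.84 zax [ 0.014 -0.001 -1.   ] F [-1.2 -0.5 -2.8] w 35.2 q [-0.12  0.55  1.7   0.    0.88 -0.05]
 shift cm [-0.15  0.07  5.9 ] spin 0.01
```

```bash
python3 -m inch '[{"xyz":[-0.15,0.07,2],"spin":0},{"xyz":[-0.15,0.07,4],"spin":0},{"xyz":[-0.15,0.07,5.5],"spin":0},{"xyz":[-0.15,0.07,5.5],"spin":0},{"xyz":[-0.15,0.07,5.5],"spin":0},{"xyz":[-0.15,0.07,5.5],"spin":0}]' 1;  python3 go.py l 0 -52 33 -3.85
```

```text
t: 12.8
ee_pos: [626.4, -61.9, 64.9]
orientation: [2.286, 2.138, 0.016]
ft_force: [-0.1, -0.2, -2.9]
width: 35.3
t 12.8 pos [626.4 -61.9  64.9] head -3.82 zax [ 0.015 -0.002 -1.   ] F [-0.1 -0.2 -2.9] w 35.3 q [-0.12  0.63  1.71  0.    0.78 -0.05]
 shift cm [-0.01 -0.11  3.19] spin 0.03
```

```bash
python3 -m inch '[{"xyz":[0,-0.1,0.4],"spin":0},{"xyz":[0,-0.1,0.8],"spin":0},{"xyz":[0,-0.1,1.2],"spin":0},{"xyz":[0,-0.1,1.6],"spin":0},{"xyz":[0,-0.1,2],"spin":0},{"xyz":[0,-0.1,2.0],"spin":0},{"xyz":[0,-0.1,2.0],"spin":0}]' 1;  python3 go.py l 0 -52 33 -3.85
```

```text
t: 13.5
ee_pos: [625.7, -61.9, 44.7]
orientation: [2.286, 2.138, 0.015]
ft_force: [0.6, -0.4, -1.8]
width: 35.5
t 13.5 pos [625.7 -61.9  44.7] head -3.83 zax [ 0.015 -0.002 -1.   ] F [ 0.6 -0.4 -1.8] w 35.5 q [-0.12  0.66  1.72  0.    0.75 -0.05]
 shift cm [-0.01 -0.    1.17] spin 0.02
```

```bash
python3 -m inch '[{"xyz":[0,0,0.4],"spin":0},{"xyz":[0,0,0.8],"spin":0},{"xyz":[0,0,1.1],"spin":0},{"xyz":[0,0,1.15],"spin":0},{"xyz":[0,0,1.15],"spin":0}]' 1;  python3 go.py l 0 -52 33 -3.85
```

```text
t: 14.0
ee_pos: [625.6, -61.9, 33.1]
orientation: [2.286, 2.139, 0.015]
ft_force: [-1.7, 0.3, -0.7]
width: 35.5
t 14.0 pos [625.6 -61.9  33.1] head -3.82 zax [ 0.014 -0.002 -1.   ] F [-1.7  0.3 -0.7] w 35.5 q [-0.12  0.68  1.72  0.    0.73 -0.05]
 shift cm [-0.01  0.02  0.01] spin 0.03
```

```bash
python3 -m inch '[{"xyz":[0,0,0],"spin":0},{"xyz":[0,0,0],"spin":0},{"xyz":[0,0,0],"spin":0},{"xyz":[0,0,0],"spin":0},{"xyz":[0,0,-3],"spin":0},{"xyz":[0,0,-7],"spin":0},{"xyz":[0,0,-11],"spin":0},{"xyz":[0,0,-13],"spin":0},{"xyz":[0,0,-13],"spin":0},{"xyz":[0,-5,-13],"spin":0},{"xyz":[0,-10,-13],"spin":0},{"xyz":[0,-15,-13],"spin":0},{"xyz":[0,-20,-13],"spin":0},{"xyz":[0,-20,-13],"spin":0},{"xyz":[0,-20,-13],"spin":0}]' 0.3;  python3 go.py l 0 -52 60 -3.85;  python3 - <<'E'
from h import *
a=ctrl.get_image("top"); b=ctrl.get_image("scene")
crop("top",a,270,160,425,250,5,"pics/a.png"); crop("scene",b,195,195,350,315,5,"pics/b.png")
A=cv2.imread("pics/a.png");B=cv2.imread("pics/b.png")
cv2.imwrite("pics/c7.png",np.vstack([A[:,:775],B[:,:775]])[:1050])
c=cv2.imread("pics/c7.png"); cv2.imwrite("pics/c7.png",cv2.resize(c,None,fx=.57,fy=.57,interpolation=cv2.INTER_AREA))
E
```

```text
t: 15.5
ee_pos: [423.2, -48.2, 159.6]
orientation: [2.287, 2.139, 0.014]
ft_force: [0.8, 0.3, -0.2]
width: 61.5
t 15.5 pos [423.2 -48.2 159.6] head -3.84 zax [ 0.013 -0.001 -1.   ] F [ 0.8  0.3 -0.2] w 61.5 q [-0.14  0.23  2.11  0.    0.79 -0.08]
 shift cm [-1.000e-02  2.017e+01  1.023e+01] spin 0.01
```

View pics/c7.png

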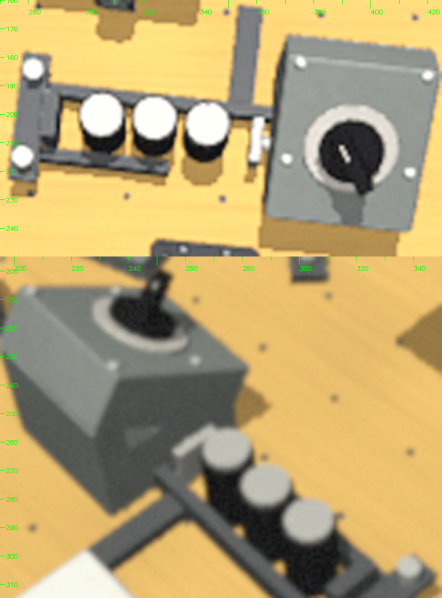

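All three cells stand in file in the lane (top px caps ≈(303,200), (322,201), (340,204)). Next I'll measure their lane positions and check the knob model against both images.

Run:
```python
from h import *
from go import lane
a=ctrl.get_image("top"); cv2.imwrite("pics/t.png",a[...,::-1]); b=ctrl.get_image("scene"); cv2.imwrite("pics/s.png",b[...,::-1])
g=a.min(axis=2).astype(int); m=np.uint8(g>150); m[:, :280]=0
n,l,st,ce=cv2.connectedComponentsWithStats(m)
L=(629.3,-10.1,-.0672);c,s=np.cos(L[2]),np.sin(L[2])
for i in range(1,n):
    if st[i,4]>60 and 180<ce[i][1]<240 and ce[i][0]<350:
        W=ray("top",*ce[i],70)-[L[0],L[1],0]; print(ce[i].round(1),st[i],"lane",(c*W[0]+s*W[1]).round(1),(-s*W[0]+c*W[1]).round(1))
S35,C35=np.sin(np.radians(35)),np.cos(np.radians(35))
nn=np.array([-S35,0,C35]);u=np.array([C35,0,S35]);v=np.array([0,1.,0])
for A in ((-13,-155,97.5),(-13,-155,100),(-10,-155,100)):
    print(A)
    for nm,r,w,h in(("low tip R",-22,6,38),("low tip L",-22,-6,38),("up tip R",22,6,38),("up tip L",22,-6,38)):
        bb=np.cos(.6)*u+np.sin(.6)*v; mm=-np.sin(.6)*u+np.cos(.6)*v
        X=np.array(A)+r*bb-w*mm+h*nn; X=lane(*X); print(" ",nm,X.round(1),"top",proj("top",X).round(1),"scene",proj("scene",X).round(1))
    for n2 in("top","scene"):
        q=np.array([proj(n2,lane(*(np.array(A)+24*np.cos(t)*u+24*np.sin(t)*v+11*nn))) for t in np.linspace(0,6.28,60)]); print("  disc",n2,q.min(0).round(1),q.max(0).round(1))
A=cv2.resize(a[185:240,360:425,::-1],None,fx=6,fy=6,interpolation=cv2.INTER_CUBIC)
crop("top",a,365,190,425,240,7,"pics/a.png"); crop("scene",b,220,185,280,235,7,"pics/b.png")
def br(f): 
    i=cv2.imread(f); return np.uint8(255*np.power(i/255,.5))
cv2.imwrite("pics/c8.png",np.hstack([br("pics/a.png"),br("pics/b.png")])[:, :840])
c8=cv2.imread("pics/c8.png");cv2.imwrite("pics/c8.png",cv2.resize(c8,(798,332)))
```

```text
(-13, -155, 97.5)
  low tip R [ 570.9 -178.9  120.2] top [401.2 227.3] scene [250.3 196.9]
  low tip L [ 566.1 -168.7  116.3] top [395.8 229.9] scene [255.8 199.5]
  up tip R [ 602.3 -156.1  141. ] top [391.4 209.7] scene [244.9 203.5]
  up tip L [ 597.4 -145.9  137.1] top [385.9 212.4] scene [250.8 206.2]
  disc top [381.  203.4] [404.6 224.8]
  disc scene [233.6 207. ] [257. 220.]
(-13, -155, 100)
  low tip R [ 570.9 -178.9  122.7] top [401.4 227.2] scene [250.1 196. ]
  low tip L [ 566.1 -168.7  118.8] top [396.  229.7] scene [255.7 198.6]
  up tip R [ 602.3 -156.1  143.5] top [391.5 209.5] scene [244.8 202.6]
  up tip L [ 597.4 -145.9  139.6] top [386.1 212.1] scene [250.6 205.3]
  disc top [381.1 203.2] [404.8 224.7]
  disc scene [233.4 206.1] [256.9 219.1]
(-10, -155, 100)
  low tip R [ 573.9 -179.1  122.7] top [401.5 225.7] scene [248.9 196.8]
  low tip L [ 569.1 -168.9  118.8] top [396.1 228.2] scene [254.5 199.4]
  up tip R [ 605.3 -156.3  143.5] top [391.6 208. ] scene [243.5 203.3]
  up tip L [ 600.4 -146.1  139.6] top [386.2 210.7] scene [249.4 206.1]
  disc top [381.2 201.7] [404.9 223.2]
  disc scene [232.2 206.8] [255.7 219.9]
```

View pics/c8.png

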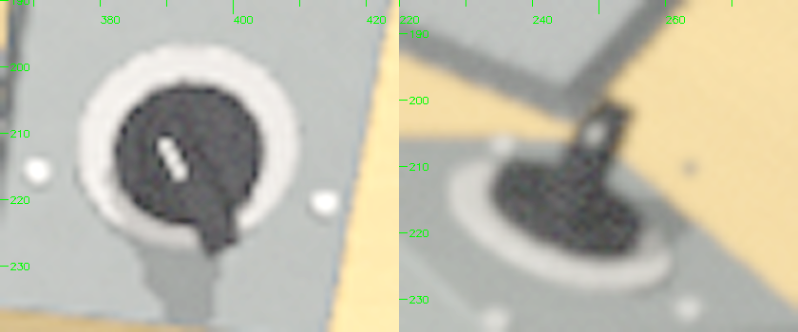

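Run:
```python
from h import *
from go import lane
from scipy.optimize import least_squares
S35,C35=np.sin(np.radians(35)),np.cos(np.radians(35))
nn=np.array([-S35,0,C35]);u=np.array([C35,0,S35]);v=np.array([0,1.,0]);tt=np.linspace(0,6.28,120)
bb=np.cos(.6)*u+np.sin(.6)*v; mm=-np.sin(.6)*u+np.cos(.6)*v
def ext(n,A,r,h):
    q=np.array([proj(n,lane(*(A+r*np.cos(t)*u+r*np.sin(t)*v+h*nn))) for t in tt]); return np.r_[q.min(0),q.max(0)]
P=lambda n,A,r,w,h=38:proj(n,lane(*(A+r*bb-w*mm+h*nn)))
names="discT4 discS4 ringT4 ringS4 tipT tipS"
def res(p):
    A=p[:3]
    return np.r_[ext("top",A,24,11)-[381.5,202.2,404.5,224],ext("scene",A,24,11)-[233.7,208.8,256.2,223.3],
      ext("top",A,p[3],0)-[376.7,196.3,409.8,226.5],ext("scene",A,p[3],0)-[227.2,208.3,260.8,228.6],
      (P("top",A,-22,0)-[397.7,228.3]),(P("scene",A,-22,0)-[252.9,200.9])]-0
f=least_squares(res,[-12,-155,95,33],loss="soft_l1"); print(f.x.round(1)); print(res(f.x).round(1))
a=cv2.imread("pics/t.png"); g=a.min(axis=2)
print(g[195:210,290:350:6])
m=np.uint8(g>100); m[:,:285]=0
n,l,st,ce=cv2.connectedComponentsWithStats(m)
L=(629.3,-10.1,-.0672);c,s=np.cos(L[2]),np.sin(L[2])
for i in range(1,n):
    if 60<st[i,4]<600 and 180<ce[i][1]<240 and ce[i][0]<355:
        W=ray("top",*ce[i],70)-[L[0],L[1],0]; print(ce[i].round(1),st[i],"lane",(c*W[0]+s*W[1]).round(1),(-s*W[0]+c*W[1]).round(1))
```

```text
Traceback (most recent call last):
  File "h.py", line 7, in proj
    i=ctrl.camera_info(n); p=i["camera_matrix"]@(i["R"]@np.asarray(X,float)+i["t"]); return p[:2]/p[2]
ValueError: time passes only in moves, steps and waits
```

```bash
sed -i 's/^def ray/from functools import lru_cache\nCI=lru_cache(ctrl.camera_info)\ndef ray/; s/i=ctrl.camera_info(n)/i=CI(n)/' h.py
cat > kn.py <<'E'
from h import *
from go import lane
from scipy.optimize import least_squares
S35,C35=np.sin(np.radians(35)),np.cos(np.radians(35))
nn=np.array([-S35,0,C35]);u=np.array([C35,0,S35]);v=np.array([0,1.,0]);tt=np.linspace(0,6.28,60)
bb=np.cos(.6)*u+np.sin(.6)*v; mm=-np.sin(.6)*u+np.cos(.6)*v
def ext(n,A,r,h):
    q=np.array([proj(n,lane(*(A+r*np.cos(t)*u+r*np.sin(t)*v+h*nn))) for t in tt]); return np.r_[q.min(0),q.max(0)]
P=lambda n,A,r,w,h=38:proj(n,lane(*(A+r*bb-w*mm+h*nn)))
def res(p):
    A=p[:3]
    return np.r_[ext("top",A,24,11)-[381.5,202.2,404.5,224],ext("scene",A,24,11)-[233.7,208.8,256.2,223.3],
      ext("top",A,p[3],0)-[376.7,196.3,409.8,226.5],ext("scene",A,p[3],0)-[227.2,208.3,260.8,228.6],
      (P("top",A,-22,0)-[397.7,228.3]),(P("scene",A,-22,0)-[252.9,200.9])]-0
f=least_squares(res,[-12,-155,95,33],loss="soft_l1"); print(f.x.round(1)); print(res(f.x).round(1))
a=cv2.imread("pics/t.png"); g=a.min(axis=2)
m=np.uint8(g>100); m[:,:285]=0
n,l,st,ce=cv2.connectedComponentsWithStats(m)
L=(629.3,-10.1,-.0672);c,s=np.cos(L[2]),np.sin(L[2])
for i in range(1,n):
    if 60<st[i,4]<600 and 180<ce[i][1]<240 and ce[i][0]<355:
        W=ray("top",*ce[i],70)-[L[0],L[1],0]; print(ce[i].round(1),st[i],"lane",(c*W[0]+s*W[1]).round(1),(-s*W[0]+c*W[1]).round(1))
E
python3 kn.py
```

```text
[ -11.7 -155.1   93.7   34.3]
[-0.6  1.  -0.1  0.5 -0.4 -0.2  0.4 -1.6 -1.   0.1 -0.8  0.1 -1.   2.3
 -1.4  0.8  0.6 -0.1 -0.2 -1. ]
[305.1 199.7] [298 193  15  15 173] lane 1.1 27.8
[323.7 200.7] [317 194  15  15 176] lane 2.6 -11.5
[342.3 202.8] [335 196  15  15 176] lane 2.0 -51.0
```

Lane measurements are x = +1 to +2.6 mm and y = 28, −11.5 and −51, which meets step 1. The knob axis meets the panel at lane (−12,−155,94). The moves have no tilt, so I'll push the lower end of the bar toward +y with the closed fingertip.

```bash
python3 go.py l -58.5 -192 150 -3.85
```

```text
t 15.7 pos [425.9 -48.5 160.1] head -3.82 zax [ 0.015 -0.002 -1.   ] F [ 0.3 -0.9  0.3] w 61.6 q [-0.14  0.23  2.11  0.    0.79 -0.08]
 shift cm [-14.01  14.17   1.24] spin 0.03
```

```bash
python3 -m inch '[{"xyz":[-4,2,0],"spin":0},{"xyz":[-8,4,0],"spin":0},{"xyz":[-12,7,0],"spin":0},{"xyz":[-14,10,0.5],"spin":0},{"xyz":[-14,14.1,1],"spin":0},{"xyz":[-14,14.1,1],"spin":0},{"xyz":[-14,14.1,1],"spin":0},{"xyz":[-14,14.1,1],"spin":0},{"xyz":[-14,14.1,1],"spin":0}]' 1; python3 go.py l -58.5 -192 102 -3.85
```

```text
t: 16.6
ee_pos: [556.5, -197.2, 152.4]
orientation: [2.286, 2.139, 0.015]
ft_force: [-0.2, 0.0, -0.6]
width: 0.7
t 16.6 pos [ 556.5 -197.2  152.4] head -3.8 zax [ 0.015 -0.001 -1.   ] F [-0.2  0.  -0.6] w 0.7 q [-0.36  0.46  1.77  0.    0.9  -0.3 ]
 shift cm [-0.05  0.09  5.04] spin 0.05
```

```bash
python3 -m inch '[{"xyz":[0,0.1,1.5],"spin":0},{"xyz":[0,0.1,3],"spin":0},{"xyz":[0,0.1,4],"spin":0},{"xyz":[0,0.1,5],"spin":0},{"xyz":[0,0.1,5],"spin":0},{"xyz":[0,0.1,5],"spin":0}]' 1; python3 go.py l -58.5 -183 102 -3.85;  python3 - <<'E'
from h import *
b=ctrl.get_image("scene"); crop("scene",b,190,150,320,260,6,"pics/c9.png")
E
```

```text
t: 17.2
ee_pos: [558.1, -197.3, 102.0]
orientation: [2.286, 2.139, 0.015]
ft_force: [0.3, -0.1, 0.3]
width: 0.5
t 17.2 pos [ 558.1 -197.3  102. ] head -3.8 zax [ 0.014 -0.001 -1.   ] F [ 0.3 -0.1  0.3] w 0.5 q [-0.36  0.53  1.79  0.01  0.81 -0.3 ]
 shift cm [ 0.85  0.   -0.  ] spin 0.05
```

View pics/c9.png

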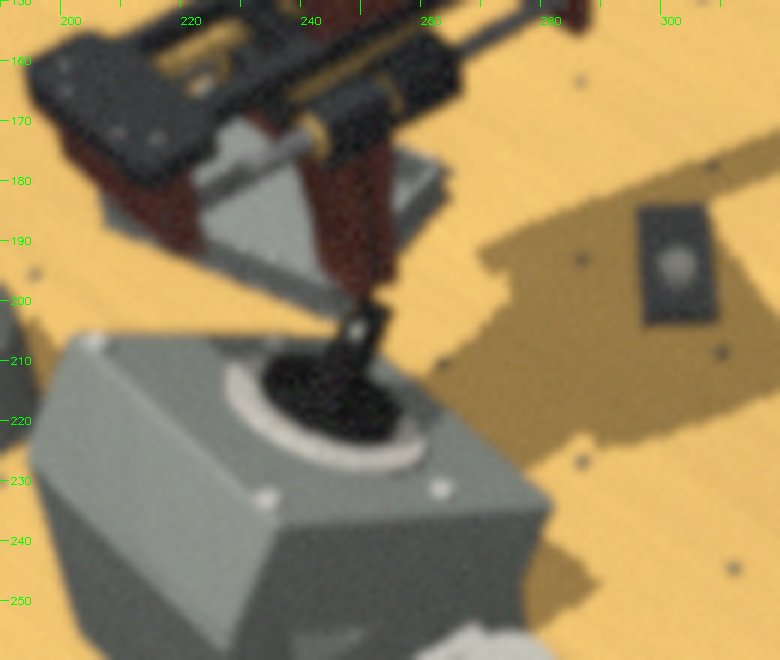

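The closed fingers stand just beside and behind the bar's lower end, tip near (250,201). Now I push in +y (tool +x).

```bash
for i in 1; do python3 -m inch '[{"xyz":[0.4,0,0],"spin":0},{"xyz":[0.8,0,0],"spin":0},{"xyz":[1.2,0,0],"spin":0},{"xyz":[1.2,0,0],"spin":0}]' 1; done; python3 go.py l -58.5 -165 102 -3.85
```

```text
t: 17.65
ee_pos: [559.3, -184.8, 102.7]
orientation: [2.285, 2.14, 0.016]
ft_force: [0.4, -0.5, 0.0]
width: 0.1
t 17.65 pos [ 559.3 -184.8  102.7] head -3.76 zax [ 0.015 -0.001 -1.   ] F [ 0.4 -0.5  0. ] w 0.1 q [-0.34  0.53  1.8   0.01  0.81 -0.28]
 shift cm [ 1.4  -0.03  0.07] spin 0.09
```

```bash
python3 -m inch '[{"xyz":[0.2,0,0],"spin":0},{"xyz":[0.4,0,0],"spin":0},{"xyz":[0.4,0,0],"spin":0}]' 1; python3 -m inch '[{"xyz":[0.2,0,0],"spin":0},{"xyz":[0.4,0,0],"spin":0},{"xyz":[0.4,0,0],"spin":0}]' 1; python3 go.py l -58.5 -165 102 -3.85
```

```text
t: 17.95
ee_pos: [558.8, -181.0, 102.5]
orientation: [2.285, 2.14, 0.013]
ft_force: [-2.0, -3.0, 0.0]
width: 0.4
t: 18.25
ee_pos: [557.8, -177.3, 102.0]
orientation: [2.286, 2.142, 0.01]
ft_force: [-4.0, -4.6, -1.1]
width: 0.3
t 18.25 pos [ 557.8 -177.3  102. ] head -3.73 zax [ 0.011 -0.002 -1.   ] F [-4.  -4.6 -1.1] w 0.3 q [-0.33  0.52  1.8   0.    0.81 -0.27]
 shift cm [0.66 0.16 0.  ] spin 0.12
```

```bash
python3 -m inch '[{"xyz":[0.2,0.1,0],"spin":0},{"xyz":[0.4,0.1,0],"spin":0},{"xyz":[0.4,0.1,0],"spin":0}]' 1; python3 -m inch '[{"xyz":[0.2,0.05,0],"spin":0},{"xyz":[0.4,0.05,0],"spin":0},{"xyz":[0.4,0.05,0],"spin":0}]' 1; python3 go.py l -58.5 -165 102 -3.85
```

```text
t: 18.55
ee_pos: [557.3, -173.4, 101.4]
orientation: [2.288, 2.144, 0.006]
ft_force: [-5.8, -3.7, -0.0]
width: 0.8
t: 18.85
ee_pos: [556.7, -169.5, 100.9]
orientation: [2.289, 2.145, 0.004]
ft_force: [-4.5, -3.2, -0.7]
width: 0.3
t 18.85 pos [ 556.7 -169.5  100.9] head -3.72 zax [ 0.005 -0.002 -1.   ] F [-4.5 -3.2 -0.7] w 0.3 q [-0.32  0.52  1.81 -0.    0.81 -0.25]
 shift cm [-0.11  0.32 -0.1 ] spin 0.13
```

Run:
```python
from h import *
b=ctrl.get_image("scene"); crop("scene",b,190,170,330,290,5,"pics/c10.png")
```

```text
(no output)
```

View pics/c10.png

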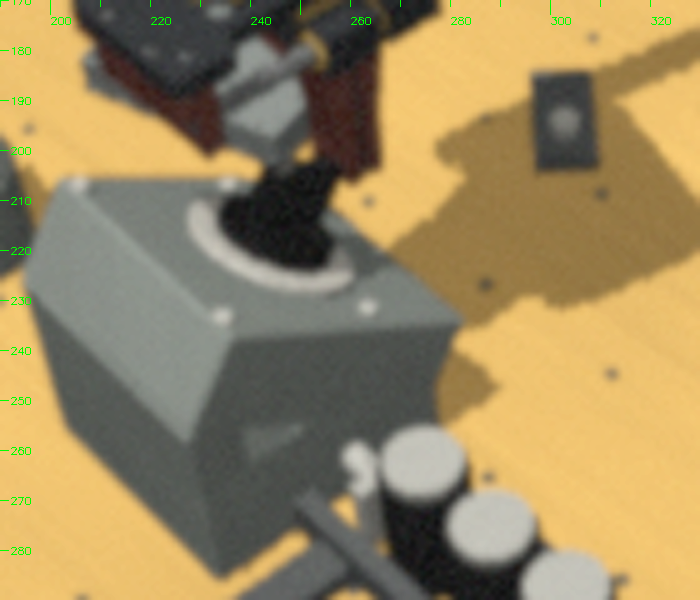

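The knob turned part way (the pusher has reached the cell), but the finger is riding on the bar's end face and being pushed outward. I'll back off, re-engage about 8 mm deeper, and push diagonally.

```bash
python3 -m inch '[{"xyz":[-0.7,0,0],"spin":0},{"xyz":[-1.4,0,0],"spin":0},{"xyz":[-2.1,0,0],"spin":0},{"xyz":[-2.9,0,0],"spin":0},{"xyz":[-2.9,0,0],"spin":0},{"xyz":[-2.9,0,0],"spin":0}]' 1; python3 go.py l -51 -193 104 -3.85
```

```text
t: 19.5
ee_pos: [554.9, -198.7, 101.0]
orientation: [2.29, 2.144, 0.004]
ft_force: [0.1, 0.9, -0.7]
width: 0.3
t 19.5 pos [ 554.9 -198.7  101. ] head -3.76 zax [ 0.005 -0.002 -1.   ] F [ 0.1  0.9 -0.7] w 0.3 q [-0.36  0.53  1.79  0.    0.82 -0.3 ]
 shift cm [ 0.02  1.06 -0.29] spin 0.09
```

```bash
python3 -m inch '[{"xyz":[0,0.5,-0.3],"spin":0},{"xyz":[0,1.05,-0.3],"spin":0},{"xyz":[0,1.05,-0.3],"spin":0},{"xyz":[0,1.05,-0.3],"spin":0}]' 1; python3 -m inch '[{"xyz":[0.4,0,0],"spin":0},{"xyz":[0.8,0,0],"spin":0},{"xyz":[1.2,0,0],"spin":0},{"xyz":[1.4,0,0],"spin":0},{"xyz":[1.4,0,0],"spin":0}]' 1; python3 go.py l -51 -172 104 -3.85
```

```text
t: 19.9
ee_pos: [565.6, -199.2, 104.0]
orientation: [2.289, 2.145, 0.004]
ft_force: [-0.4, 0.0, -0.4]
width: 0.3
t: 20.4
ee_pos: [564.7, -185.9, 103.1]
orientation: [2.289, 2.147, -0.001]
ft_force: [-3.3, -7.5, -4.7]
width: 0.3
t 20.4 pos [ 564.7 -185.9  103.1] head -3.67 zax [ 0.002 -0.003 -1.   ] F [-3.3 -7.5 -4.7] w 0.3 q [-0.34  0.54  1.77 -0.    0.83 -0.27]
 shift cm [ 0.77  0.16 -0.09] spin 0.18
```

```bash
python3 -m inch '[{"xyz":[0.2,0.05,0],"spin":0},{"xyz":[0.4,0.05,0],"spin":0},{"xyz":[0.6,0.05,0],"spin":0},{"xyz":[0.8,0.05,0],"spin":0},{"xyz":[0.8,0.05,0],"spin":0}]' 1; python3 go.py l -51 -172 104 -3.85
```

```text
t: 20.9
ee_pos: [563.1, -178.6, 101.7]
orientation: [2.29, 2.15, -0.009]
ft_force: [-5.2, -9.0, -5.4]
width: 0.3
t 20.9 pos [ 563.1 -178.6  101.7] head -3.62 zax [-0.004 -0.004 -1.   ] F [-5.2 -9.  -5.4] w 0.3 q [-0.32  0.53  1.78 -0.01  0.83 -0.26]
 shift cm [ 0.05  0.38 -0.23] spin 0.23
```

```bash
python3 -m inch '[{"xyz":[0.2,0.15,-0.15],"spin":0},{"xyz":[0.4,0.15,-0.15],"spin":0},{"xyz":[0.6,0.15,-0.15],"spin":0},{"xyz":[0.6,0.15,-0.15],"spin":0}]' 1; python3 go.py l -51 -165 104 -3.85;python3 -m inch '[{"xyz":[0.2,0.15,-0.15],"spin":0},{"xyz":[0.4,0.15,-0.15],"spin":0},{"xyz":[0.4,0.15,-0.15],"spin":0}]' 1; python3 go.py l -51 -165 104 -3.85
```

```text
t: 21.3
ee_pos: [562.5, -174.3, 101.7]
orientation: [-2.289, -2.151, 0.017]
ft_force: [-5.9, -12.9, -8.6]
width: 0.3
t 21.3 pos [ 562.5 -174.3  101.7] head -3.55 zax [-0.008 -0.007 -1.   ] F [ -5.9 -12.9  -8.6] w 0.3 q [-0.32  0.53  1.78 -0.01  0.83 -0.25]
 shift cm [ 0.33  0.46 -0.24] spin 0.3
t: 21.6
ee_pos: [562.3, -172.4, 101.7]
orientation: [-2.287, -2.152, 0.024]
ft_force: [-3.7, -14.8, -9.0]
width: 0.4
t 21.6 pos [ 562.3 -172.4  101.7] head -3.51 zax [-0.012 -0.01  -1.   ] F [ -3.7 -14.8  -9. ] w 0.4 q [-0.31  0.53  1.78 -0.02  0.83 -0.24]
 shift cm [ 0.13  0.49 -0.23] spin 0.34
```

```bash
cat > trk.py <<'E'
from h import *
b=ctrl.get_image("scene")[...,::-1]; g=np.uint8(b.min(axis=2)); 
L=(629.3,-10.1,-.0672);c,s=np.cos(L[2]),np.sin(L[2])
ref=cv2.imread("pics/s.png").min(axis=2)
for nm,y in(("lead",28),("mid",-11.5),("last",-51)):
    W=[L[0]+c*1.5-s*y,L[1]+s*1.5+c*y,70]; p=proj("scene",W); x0,y0=np.round(p).astype(int)
    T=cv2.resize(ref[y0-11:y0+12,x0-12:x0+13],None,fx=4,fy=4,interpolation=cv2.INTER_CUBIC)
    I=cv2.resize(g[y0-20:y0+45,x0-20:x0+50],None,fx=4,fy=4,interpolation=cv2.INTER_CUBIC)
    r=cv2.matchTemplate(I,T,cv2.TM_CCOEFF_NORMED); r2=r
    _,sc,_,loc=cv2.minMaxLoc(r); d=np.array(loc)/4+[-20+12,-20+11]
    W1=ray("scene",*(p+d),70); D=W1-np.array(W); print(nm,"score",round(sc,3),"px shift",d,"lane shift",(c*D[0]+s*D[1]).round(1),(-s*D[0]+c*D[1]).round(1))
E
python3 trk.py
```

```text
lead score 0.975 px shift [2.   1.75] lane shift -0.0 5.3
mid score 0.936 px shift [2.75 2.75] lane shift 0.5 8.1
last score 0.82 px shift [3.75 4.  ] lane shift 1.0 12.0
```

```bash
python3 -m inch '[{"xyz":[0.2,0.15,-0.15],"spin":0},{"xyz":[0.4,0.15,-0.15],"spin":0},{"xyz":[0.4,0.15,-0.15],"spin":0}]' 1; python3 trk.py; python3 go.py l -51 -165 104 -3.85
```

```text
t: 21.95
ee_pos: [562.3, -170.4, 101.8]
orientation: [-2.286, -2.152, 0.031]
ft_force: [-3.0, -14.3, -8.9]
width: 0.5
lead score 0.978 px shift [3.5 3. ] lane shift -0.1 9.1
mid score 0.943 px shift [4.25 4.  ] lane shift 0.4 12.1
last score 0.843 px shift [5. 5.] lane shift 0.9 15.3
t 22.0 pos [ 562.3 -170.4  101.8] head -3.46 zax [-0.015 -0.012 -1.   ] F [ -3.4 -14.4  -9.7] w 0.2 q [-0.31  0.53  1.78 -0.02  0.84 -0.23]
 shift cm [-0.06  0.51 -0.22] spin 0.39
```

```bash
python3 -m inch '[{"xyz":[0.2,0.15,-0.15],"spin":0},{"xyz":[0.4,0.15,-0.15],"spin":0},{"xyz":[0.4,0.15,-0.15],"spin":0}]' 1; python3 trk.py; python3 go.py l -51 -165 104 -3.85
```

```text
t: 22.3
ee_pos: [562.3, -168.5, 102.1]
orientation: [-2.285, -2.153, 0.038]
ft_force: [-3.8, -14.4, -8.1]
width: 0.0
lead score 0.98 px shift [5.   4.25] lane shift -0.3 12.9
mid score 0.945 px shift [5.5  5.25] lane shift 0.6 15.7
last score 0.855 px shift [6.25 6.  ] lane shift 0.7 18.7
t 22.35 pos [ 562.3 -168.5  102.1] head -3.42 zax [-0.019 -0.015 -1.   ] F [ -2.2 -14.8  -8.4] w 0.6 q [-0.3   0.53  1.78 -0.03  0.84 -0.22]
 shift cm [-0.25  0.52 -0.2 ] spin 0.43
```

```bash
python3 -m inch '[{"xyz":[0.2,0.15,-0.15],"spin":0},{"xyz":[0.3,0.15,-0.15],"spin":0},{"xyz":[0.3,0.15,-0.15],"spin":0}]' 1; python3 trk.py; python3 go.py l -51 -165 104 -3.85
```

```text
t: 22.65
ee_pos: [562.1, -167.6, 102.5]
orientation: [-2.284, -2.154, 0.045]
ft_force: [-4.1, -14.2, -7.1]
width: 0.2
lead score 0.977 px shift [5.5  4.75] lane shift -0.2 14.3
mid score 0.947 px shift [6.   5.75] lane shift 0.7 17.2
last score 0.857 px shift [6.75 6.5 ] lane shift 0.8 20.2
t 22.7 pos [ 562.1 -167.7  102.5] head -3.37 zax [-0.022 -0.018 -1.   ] F [ -3.9 -14.3  -6.5] w 0.2 q [-0.3   0.53  1.78 -0.03  0.84 -0.22]
 shift cm [-0.34  0.54 -0.16] spin 0.48
```

```bash
python3 -m inch '[{"xyz":[0.2,0.15,-0.1],"spin":0},{"xyz":[0.4,0.15,-0.1],"spin":0},{"xyz":[0.4,0.15,-0.1],"spin":0}]' 1; python3 trk.py; python3 go.py l -51 -165 104 -3.85
```

```text
t: 23.0
ee_pos: [562.3, -166.1, 102.6]
orientation: [-2.284, -2.156, 0.052]
ft_force: [-4.3, -15.5, -5.1]
width: 0.6
lead score 0.973 px shift [6.5  5.75] lane shift -0.0 17.1
mid score 0.949 px shift [7.   6.75] lane shift 0.8 20.1
last score 0.854 px shift [7.75 7.25] lane shift 0.6 22.8
t 23.05 pos [ 562.3 -166.1  102.6] head -3.32 zax [-0.025 -0.022 -0.999] F [ -4.7 -15.7  -5.8] w 0.2 q [-0.29  0.53  1.78 -0.04  0.85 -0.21]
 shift cm [-0.49  0.53 -0.14] spin 0.53
```

```bash
python3 -m inch '[{"xyz":[0.2,0.15,-0.1],"spin":0},{"xyz":[0.4,0.15,-0.1],"spin":0},{"xyz":[0.4,0.15,-0.1],"spin":0}]' 1; python3 trk.py; python3 go.py l -51 -165 104 -3.85
```

```text
t: 23.35
ee_pos: [562.4, -165.7, 102.7]
orientation: [2.282, 2.157, -0.061]
ft_force: [-5.8, -21.3, -6.7]
width: 0.4
lead score 0.973 px shift [6.5  5.75] lane shift -0.0 17.1
mid score 0.948 px shift [7.   6.75] lane shift 0.8 20.1
last score 0.855 px shift [7.75 7.25] lane shift 0.6 22.8
t 23.4 pos [ 562.4 -165.7  102.7] head -3.25 zax [-0.027 -0.027 -0.999] F [ -4.9 -20.8  -6.1] w 0.8 q [-0.29  0.53  1.78 -0.05  0.85 -0.2 ]
 shift cm [-0.54  0.52 -0.13] spin 0.6
```

The row no longer moves (lead +17.1 mm in both readings) while the force rises from 15 to 21 N, so it is solid. I'll add one small extra press, well below the slip level, then release.

```bash
python3 -m inch '[{"xyz":[0.3,0.1,0],"spin":0},{"xyz":[0.5,0.1,0],"spin":0},{"xyz":[0.5,0.1,0],"spin":0},{"xyz":[0.5,0.1,0],"spin":0}]' 1; python3 trk.py; python3 go.py l -51 -165 104 -3.85
```

```text
t: 23.8
ee_pos: [562.5, -165.5, 102.5]
orientation: [2.278, 2.156, -0.07]
ft_force: [-6.0, -26.2, -2.8]
width: 0.6
lead score 0.974 px shift [6.5  5.75] lane shift -0.0 17.1
mid score 0.948 px shift [7.   6.75] lane shift 0.8 20.1
last score 0.854 px shift [7.75 7.25] lane shift 0.6 22.8
t 23.85 pos [ 562.5 -165.5  102.5] head -3.19 zax [-0.029 -0.034 -0.999] F [ -4.7 -26.8  -2.6] w 0.4 q [-0.28  0.54  1.78 -0.05  0.85 -0.19]
 shift cm [-0.56  0.51 -0.14] spin 0.66
```

Solid at 26.8 N with the row unmoved. Releasing now: back off in −y to let the knob spring home, then lift clear and retreat.

```bash
python3 -m inch '[{"xyz":[-0.7,0,0],"spin":0},{"xyz":[-1.4,0,0],"spin":0},{"xyz":[-2.1,0,0],"spin":0},{"xyz":[-2.8,0,0],"spin":0},{"xyz":[-3.6,0,0],"spin":0},{"xyz":[-3.6,0,0],"spin":0},{"xyz":[-3.6,0,-3],"spin":0},{"xyz":[-3.6,0,-7],"spin":0},{"xyz":[-3.6,-5,-7],"spin":0},{"xyz":[-3.6,-10,-7],"spin":0},{"xyz":[-3.6,-15,-7],"spin":0},{"xyz":[-3.6,-15,-7],"spin":0},{"xyz":[-3.6,-15,-7],"spin":0}]' 1; python3 trk.py; python3 go.py l -51 -165 104 -3.85
python3 - <<'E'
from h import *
a=ctrl.get_image("top");b=ctrl.get_image("scene")
crop("top",a,265,160,425,250,5,"pics/a.png"); crop("scene",b,190,190,350,315,5,"pics/b.png")
c=np.vstack([cv2.imread("pics/a.png"),cv2.imread("pics/b.png")]); cv2.imwrite("pics/c11.png",cv2.resize(c,None,fx=.55,fy=.55,interpolation=cv2.INTER_AREA))
E
```

```text
t: 25.15
ee_pos: [412.5, -190.6, 178.3]
orientation: [2.278, 2.154, -0.069]
ft_force: [0.3, -0.5, -0.8]
width: 0.4
lead score 0.974 px shift [6.5  5.75] lane shift -0.0 17.1
mid score 0.949 px shift [7.  6.5] lane shift 0.4 19.7
last score 0.838 px shift [7.75 7.25] lane shift 0.6 22.8
t 25.2 pos [ 413.9 -191.   178.4] head -3.2 zax [-0.027 -0.035 -0.999] F [ 0.  -0.1  0.7] w 0.3 q [-0.43  0.25  2.02 -0.06  0.88 -0.34]
 shift cm [ 3.07 15.39  6.94] spin 0.65
```

The viewer limit is reached, so the final checks are numeric, comparing with the images taken before the knob was turned.

Run:
```python
from h import *
now={n:cv2.cvtColor(ctrl.get_image(n),cv2.COLOR_RGB2GRAY) for n in("top","scene")}
ref={"top":cv2.imread("pics/t.png",0),"scene":cv2.imread("pics/s.png",0)}; st={n:cv2.imread(f"pics/{n}0.png",0) for n in ref}
def sh(n,R,x0,y0,x1,y1):
    T=cv2.resize(R[n][y0:y1,x0:x1],None,fx=4,fy=4,interpolation=cv2.INTER_CUBIC);I=cv2.resize(now[n][y0-6:y1+6,x0-6:x1+6],None,fx=4,fy=4,interpolation=cv2.INTER_CUBIC)
    _,s,_,l=cv2.minMaxLoc(cv2.matchTemplate(I,T,cv2.TM_CCOEFF_NORMED)); return np.array(l)/4-6,round(s,3),"maxdiff",int(cv2.absdiff(R[n][y0:y1,x0:x1],now[n][y0:y1,x0:x1]).max())
for k,v in {"fence":(272,176,290,226),"knob":(380,200,408,232),"pusher":(352,198,365,220),"post":(198,265,230,295),"driver":(125,185,190,265),"lens":(145,150,185,188),"mirror":(450,180,495,218),"tray":(433,247,497,298),"fork":(384,290,416,325),"rod":(145,305,195,338)}.items(): print(k,"vs start",sh("top",st,*v))
print("knob scene",sh("scene",st,232,195,262,228),"fence scene screw",sh("scene",st,330,295,352,315))
g=now["top"];m=np.uint8(g>110)
m=np.uint8(ctrl.get_image("top").min(axis=2)>100); m[:,:285]=0
n,l,s_,ce=cv2.connectedComponentsWithStats(m)
L=(629.3,-10.1,-.0672);c,s=np.cos(L[2]),np.sin(L[2])
for i in range(1,n):
    if 60<s_[i,4]<800 and 180<ce[i][1]<240 and ce[i][0]<355:
        W=ray("top",*ce[i],70)-[L[0],L[1],0]; print(ce[i].round(1),s_[i],"lane",(c*W[0]+s*W[1]).round(1),(-s*W[0]+c*W[1]).round(1))
```

```text
fence vs start (array([0., 0.]), 0.999, 'maxdiff', 14)
knob vs start (array([0., 0.]), 0.999, 'maxdiff', 19)
pusher vs start (array([0., 0.]), 0.998, 'maxdiff', 4)
post vs start (array([0., 0.]), 1.0, 'maxdiff', 5)
driver vs start (array([0., 0.]), 1.0, 'maxdiff', 9)
lens vs start (array([0., 0.]), 1.0, 'maxdiff', 7)
mirror vs start (array([0., 0.]), 1.0, 'maxdiff', 8)
tray vs start (array([ 0. , -0.5]), 0.314, 'maxdiff', 143)
fork vs start (array([6., 6.]), 0.181, 'maxdiff', 111)
rod vs start (array([0., 0.]), 0.999, 'maxdiff', 5)
knob scene (array([0., 0.]), 0.999, 'maxdiff', 11) fence scene screw (array([0., 0.]), 0.999, 'maxdiff', 7)
[297.5 198.9] [290 192  16  15 172] lane 1.1 44.2
[314.4 199.8] [307 193  16  15 176] lane 2.8 8.3
[331.3 201.6] [324 195  15  15 173] lane 2.3 -27.5
```

Run:
```python
from h import *
n=ctrl.get_image("scene").astype(int); r=cv2.imread("pics/scene0.png")[...,::-1].astype(int)
for k,(x0,y0,x1,y1) in {"fork":(294,182,314,206),"tray":(205,162,268,203)}.items(): print(k,np.median(abs(n-r)[y0:y1,x0:x1]),abs(n-r)[y0:y1,x0:x1].max())
print(ctrl.get_obs()["ft_force"].round(1)); ctrl.close_job()
```

```text
fork 13.0 50
tray 3.0 10
[-0.5  0.4 -0.2]
the job is handed in; nothing more can be done
```

The job is handed in. Both loose cells stand in the lane behind the lead cell, and the row was pressed tight against the fence. The knob is back home. No verdict was reported, so success rests on my own checks.

- **Placing the cells:** I lowered each one into the lane from above. The first caught the far rail (about 32 N) and slid roughly 6 mm up in the grip. I backed off, re-centred it and set it down.
- **Turning the knob:** The moves allow no tilt, so I pushed the lower end of the knob bar with the closed fingertip. On the first push the finger rode on the bar's end and slipped off. After re-engaging deeper, the row came up solid with the lead cell no longer moving while the force rose from 15 to 27 N. I then backed off and the knob sprang home.

Last checks:

| Check | Result |
|---|---|
| Fence, knob and pusher | no image shift from the start |
| Cells | lane y 44, 8 and −27.5 mm, spacing about 36 mm; no final look at uprightness (picture limit reached) |
| Cells' lane x | +1.1 to +2.8 mm, limit 5 mm; the largest just exceeds the 2.5 mm rail clearance, so about 1 mm is probably measurement bias |
| Force on the tool | about 0 |
| Clock at the last move | 25 s |
| Post base, driver, lens mount, mirror mount, rod | unmoved |

The top-view comparison failed for the tray and the clamp fork, probably because the arm hid them. In the scene view the tray matched. The fork region differed a little (median 13 grey levels). I took that as the arm's shadow, but did not confirm it. The tool stayed about 100 mm or more above the table near it.

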